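# Tare the empty sample box and print the zero

### The arm

A 6-joint arm with a two-finger parallel gripper is mounted at the origin on the work surface. World frame = base frame: x ahead of the robot, y to its left, z up, the work surface at z = 0. Lengths are in m, angles in rad, forces in N, time in s.
With the tool pointing down it reaches from about 0.375 to 0.925 m from the base axis. Payload 5.7 kg.
Tool frame: the origin (TCP) lies on the centre line of the jaws, within the pads' length; the fingertips stand 22 mm ahead of it and the grasp point (between the pads) lies 3 mm ahead of it; z points along the fingers, y is the line along which they close (so a half turn about z gives the same grasp; the last joint's range is limited). The gripper opens to 85 mm and grips with 20 to 120 N. Pads are 22 mm wide; open, the fingers measure 114 mm over their backs; the gripper's body (76 mm by 85 mm) begins 54 mm behind the grasp point. The pads swing forward as they close: fully open they stand 13 mm farther back than shut.
Start: joints at [1.056, 0.359, 1.51, -0, 1.272, -0.115], TCP at [0.234, 0.553, 0.253] pointing down, gripper open.
Joint ranges: [-2.97, 2.97], [-1.01, 2.36], [0.21, 2.38], [-0.96, 4.11], [0.2, 2.71], [-2.98, 2.98]. Speed limits (rad/s): [2.39, 2.39, 3.14, 3.14, 3.14, 3.14].

### API

Orientations are given as a rotation vector (axis times angle).
In Python, from workcell import bot gives the robot as it stands.
- The arm moves only by the tool carry_out, never from a script. Its argument "steps" is one flat list of numbers, 5 for each row, row after row: the shift along the tool's x, y, z in m, then the turn about the tool's z in degrees, then the opening, from -1 (shut) to 1 (fully open), so that 0 is half open. A call has 1 to 20 rows; each row is the pose to reach, as a shift and turn from the pose commanded when the call began, along the tool's axes at that moment; what a row does not reach only later rows make up. A row lasts 1/8 s, in which the tool goes at most 62.5 mm and 10.7 degrees, less where a joint would pass 70% of its speed; a pose out of reach is approached as far as the arm can. A call with a gripper value outside its range is refused whole. The fingers move at their own pace and stop on an object; the grip force is fixed at half the most. Time passes only in rows, so rows that repeat a pose let the fingers close. It gives the time, the measured TCP pose, the force, the opening and the grip force at its end, in the units of the state.
- bot.read_state(): the state, without advancing time (a new reading comes with each control period).
- bot.read_camera(name): name is "side" or "top"; returns (picture, depth): 420x560x3 uint8, red, green, blue; 420x560 float32, m along the optical axis (not along the pixel's ray), 0 where there is no reading.
- bot.calibration(name): a dict with "intrinsics" (3x3 intrinsics, pixels), "D" ([k1, k2, p1, p2, k3] as OpenCV has them; the pictures are not rectified), "cam_to_world" (4x4, takes a point from camera to world coordinates). Camera axes: x right, y down, z forward; pixel columns grow to the right and rows downward; lengths in m; the calibration is good to about 2 mm. A picture is of the moment at which its call begins. calibration takes no time and is no camera call.
- bot.finish_job(): hands the job in; it is judged then, once.
Trained networks look in the newest picture that a camera, given by its name, has taken for a name from the list of things; names that differ only in an ending like _2 or _b are one class to them, and where a whole thing is asked for, a point or a joint stands for the part that bears it (a point fixed in the world has none). Each returns a list of dicts, best first, with "confidence" (0 to 1); they miss things now and then, are a little off and sometimes report something else, mostly with a low value. They report only what shows in the picture. A call takes as long as a camera call.
- bot.masks_of(camera, thing): "pixels" (420x560 bool, what is visible of it) and "extent" ([left, top, width, height] in pixels, round what is visible of it).
The state is a dict: "clock": time; "joint_positions": joint angles; "joint_velocities": joint speeds; "effort": joint torques, N m; "tcp_pos": TCP position; "tcp_rot": TCP orientation; "wrist_force": force on the tool from outside, world axes, zero at the start; "ft_torque": the same for the moment, N m; "gripper_width": finger opening in m; "grasp_force": force on a finger pad.
Only numpy, scipy, OpenCV 4.12 (cv2) and the standard library are available. Lean on these libraries where they do the work, as an engineer would, in place of code of your own. Each camera call takes 0.05 s, during which the arm holds its last target. There are 200 camera calls.

### The job

Tare the balance with the empty box that stands on its pan and document the zero: press the round on key at the left end of the balance's key row to wake it, then the long tare bar in the same row, then the large rectangular print key on the little printer beside it. Press each key down lightly with the fingertips and let it spring back up before you go on to the next; press no other key. Keep off the pan and do not touch, lift or shift the box on it, and leave the other things on the bench where they are.

Things in the scene. Friction and masses are not known exactly. Their poses are not given: they have to be found in the camera images.
- balance: precision balance, fixed, 240 wide x 330 mm deep. Origin: midpoint of lower front edge; x to its back, y to its left seen from the robot, z up. Grey front panel, 46 mm high at the lip, rising 8 deg to the back, ends 120 mm back; one row of 4 keys, left to right: round on key, small square menu key, long tare bar, small square calibration key; display behind. White housing 85 mm high at the rear.
- pan: the balance's stainless weighing pan, 180 x 190 mm plate 6 mm thick, top 98 mm above the bench. Origin: centre of its underside, 223 mm behind the balance's front edge.
- sample_box: empty clear acrylic box with open top and black floor, 66 x 66 x 72 mm, standing loose on the pan near its middle (its rim is 170 mm above the bench). Origin: centre of its underside.
- printer: balance printer, fixed, 150 wide x 200 mm deep, left or right of the balance. Origin and axes as the balance's. Grey front panel, 48 mm high at the lip, rising 8 deg to the back, ends 85 mm back; two keys: large rectangular print key on the left, small round paper-feed key on the right. Behind: white housing 61 mm high, black paper-roll cover up to 92 mm.
- on_key_top (a point): centre of the top face of the balance's on key: round, 22 mm diameter, at the left end of the row (32 mm behind the front edge, 92 mm left of the balance's middle). x and y as the balance's. Site z = panel normal. Stands 9 mm proud; travels 6 mm along the normal, gives at 1 N, bottoms at 7.5 N; a push of 4.5 to 7 N, lowered at 25 mm/s or slower, is right, pressed past 3 mm, springs back.
- tare_key_top (a point): centre of the top face of the balance's tare key: the long bar, 19 mm deep and 56 mm wide, the only long key in the row (its middle is 15 mm right of the balance's middle). Site z = panel normal. Stands 9 mm proud; travels 6 mm along the normal, gives at 1 N, bottoms at 7.5 N; a push of 4.5 to 7 N, lowered at 25 mm/s or slower, is right, pressed past 3 mm, springs back.
- print_key_top (a point): centre of the top face of the printer's print key: rectangular, 20 mm deep and 33 mm wide, the left and larger of the printer's two keys (34 mm behind the front edge, 30 mm left of its middle). Site z = panel normal. Stands 9 mm proud; travels 6 mm along the normal, gives at 1 N, bottoms at 7.5 N; a push of 4.5 to 7 N, lowered at 25 mm/s or slower, is right, pressed past 3 mm, springs back.
- menu_key_top (a point): top of the balance's menu key, 17 mm square, 46 mm right of the on key's centre; not to be pressed. Same spring as the others.
- cal_key_top (a point): top of the balance's calibration key, 17 mm square, at the right end of the row, 70 mm right of the tare bar's centre; not to be pressed. Same spring as the others.
- feed_key_top (a point): top of the printer's paper-feed key, round, 16 mm diameter, 62 mm right of the print key's centre; not to be pressed. Same spring as the others.
- on_key (a joint): travel of the on key in m: 0 = up at rest, 0.006 = fully down; springs back to 0
- tare_key (a joint): travel of the tare bar in m: 0 = up at rest, 0.006 = fully down; springs back to 0
- print_key (a joint): travel of the print key in m: 0 = up at rest, 0.006 = fully down; springs back to 0
- menu_key (a joint): travel of the menu key in m: 0 = up at rest, 0.006 = fully down; springs back to 0
- cal_key (a joint): travel of the calibration key in m: 0 = up at rest, 0.006 = fully down; springs back to 0
- feed_key (a joint): travel of the feed key in m: 0 = up at rest, 0.006 = fully down; springs back to 0
- alu_box: open square aluminium box, 90 mm wide with a flange of 110 mm round its mouth, 115 mm high, loose on the bench at one side. Origin: centre of its underside.
- moss_box: closed clear acrylic box with moss, 70 x 70 x 77 mm, loose on the bench at the other side. Origin: centre of its underside.
- petri_dishes: stack of two closed petri dishes, 92 mm diameter, 32 mm high, loose in front of the balance. Origin: centre of the underside.
- cal_weight: steel calibration weight with a knob on top, 38 mm diameter, 66 mm high, loose in front of the printer. Origin: centre of its underside.
- sensor_board: small circuit board, 45 x 28 mm, 11 mm high with its parts, loose on the bench between the balance and the printer. Origin: centre of its underside.
- spatula: thin double-ended steel lab spatula, 185 mm long, 4 mm thick, lying loose on the left of the bench. Origin: under its middle.
- battery_stick: black battery pack, 75 x 26 x 20 mm, with a metal plug at one end, lying loose on the right. Origin: centre of its underside.

How it is judged:
By the outcome, as a careful person would: the job done as asked, in the order asked, and still so for the second after the job is handed in, with the robot touching nothing.
It also fails if it takes over 43 s, if anything falls off the work surface, if the arm or the gripper's body presses on something with over 40 N, if the wrist force passes 120 N, or if a joint passes its speed limit or range.

## Working session

There is one attempt and no reset: what is moved stays moved. The work goes in short steps, Python scripts to look and compute and a tool call to move; the robot and the scene stay as the last step left them, time stands still between calls to the robot, and variables do not carry over. Pictures are saved under pics/ and viewed, at most 10 in all, crops included, and the job is handed in when it is done.

Besides the shell and the picture viewer there is one more tool, called after "Call:" as name(argument=value, ...) on one line, values as JSON. carry_out: Moves the arm, as the interface text tells. Its arguments: {"type":"object","properties":{"steps":{"type":"array"}},"required":["steps"]}

```bash
mkdir -p pics; cat > h.py <<'E'
import numpy as np, cv2
from workcell import bot
def grab(n):
    im,d=bot.read_camera(n); c=bot.calibration(n); return im,d,c
def cloud(d,c):
    K=np.array(c["intrinsics"]);D=np.array(c["D"]);T=np.array(c["cam_to_world"])
    v,u=np.mgrid[0:420,0:560]
    p=cv2.undistortPoints(np.stack([u,v],-1).reshape(-1,1,2).astype(np.float64),K,D).reshape(420,560,2)
    P=np.concatenate([p*d[...,None],d[...,None]],-1).astype(float)
    W=P@T[:3,:3].T+T[:3,3]; W[d==0]=np.nan; return W
E
python3 - <<'E'
from h import *
for n in ("top","side"):
    im,d,c=grab(n); cv2.imwrite(f"pics/{n}0.png",im[...,::-1]); W=cloud(d,c); np.save(n+"W.npy",W)
    print(n,np.array(c["cam_to_world"]).round(3).tolist())
    for t in ("balance","printer","on_key_top","on_key","tare_key","print_key","sample_box"):
        for m in bot.masks_of(n,t)[:2]:
            p=m["pixels"]; print(t,round(m["confidence"],2),m["extent"],p.sum(),np.nanmedian(W[p],0).round(4) if p.any() else '')
s=bot.read_state();print(s)
E
```

```text
top [[-0.006, -0.981, 0.192, 0.297], [-1.0, 0.007, 0.005, -0.001], [-0.006, -0.192, -0.981, 1.398], [0.0, 0.0, 0.0, 1.0]]
balance 0.87 [297.0, 140.3, 85.1, 108.7] 7072 [ 0.5913 -0.2048  0.0818]
printer 0.93 [190.5, 172.7, 51.4, 61.9] 2872 [0.5815 0.1857 0.0602]
printer 0.69 [85.4, 208.4, 36.1, 29.5] 612 [0.5215 0.5501 0.0763]
tare_key 0.57 [329.8, 230.8, 18.3, 8.4] 97 [ 0.4801 -0.2056  0.0593]
print_key 0.65 [333.4, 229.9, 15.2, 6.4] 123 [ 0.4801 -0.2056  0.0589]
print_key 0.54 [202.1, 216.8, 14.4, 11.9] 80 [0.5187 0.2177 0.0613]
sample_box 0.8 [329.4, 158.0, 27.1, 30.2] 638 [ 0.6615 -0.209   0.131 ]
side [[0.996, -0.038, 0.077, 0.438], [-0.083, -0.653, 0.752, -1.042], [0.022, -0.756, -0.654, 1.026], [0.0, 0.0, 0.0, 1.0]]
balance 0.67 [250.3, 238.4, 121.2, 87.0] 7901 [ 0.5991 -0.269   0.0739]
printer 0.91 [257.5, 172.7, 60.4, 39.0] 2008 [0.588  0.1455 0.057 ]
printer 0.42 [212.3, 257.5, 32.6, 25.3] 758 [ 0.3778 -0.1562  0.0308]
on_key_top 0.51 [263.1, 245.5, 6.6, 3.9] 35 [ 0.4961 -0.1008  0.0574]
on_key_top 0.25 [258.4, 266.4, 6.8, 17.5] 113 [ 0.4799 -0.2061  0.0584]
on_key 0.63 [257
[... 408 characters left out ...]
clock': 0.8, 'joint_positions': array([ 1.05590421e+00,  3.58798718e-01,  1.51039408e+00,  4.19511903e-06,
        1.27251088e+00, -1.15067092e-01]), 'joint_velocities': array([-0.000372  ,  0.00015739,  0.00010653,  0.00027967,  0.00130629,
       -0.00055068]), 'effort': array([ 2.10156059e-04, -5.27528179e+01, -2.79040968e+01, -2.57352012e-04,
        1.44583071e-03, -5.93922010e-06]), 'tcp_pos': array([0.23352776, 0.55265778, 0.2532698 ]), 'tcp_rot': array([-6.23863039e-01, -3.07898672e+00,  1.63867442e-04]), 'wrist_force': array([-0.47754576,  0.16622262,  0.67649839]), 'ft_torque': array([-0.00022912, -0.03808858,  0.00838231]), 'grasp_force': 0.0, 'gripper_width': 0.08567508379303744}
```

```bash
python3 - <<'E'
import cv2
a=cv2.imread("pics/top0.png")[130:260,170:400]; cv2.imwrite("pics/a.png",cv2.resize(a,(800,452),interpolation=cv2.INTER_CUBIC))
a=cv2.imread("pics/side0.png")[110:340,200:400]; cv2.imwrite("pics/b.png",cv2.resize(a,(520,598),interpolation=cv2.INTER_CUBIC))
E
```

```text
(no output)
```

View pics/a.png

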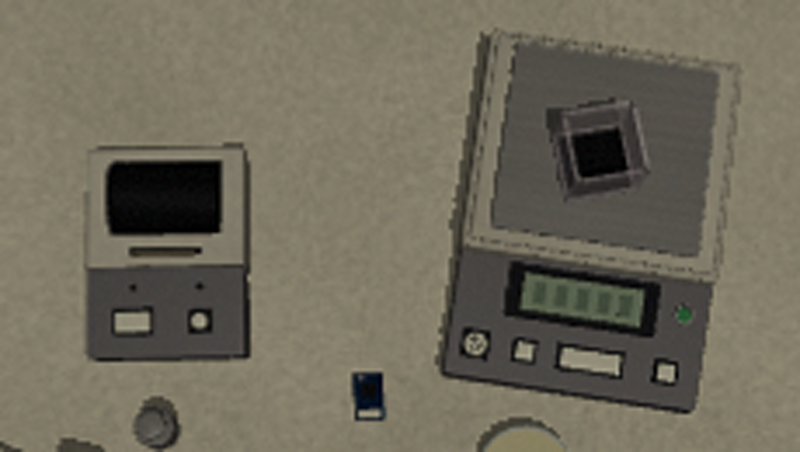

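View pics/b.png

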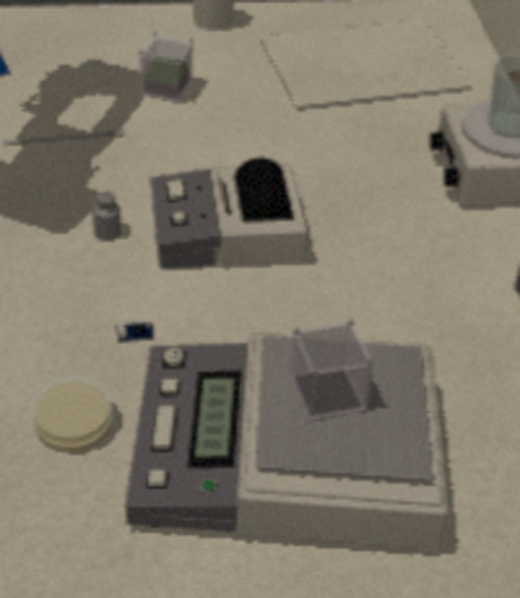

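View pics/top0.png

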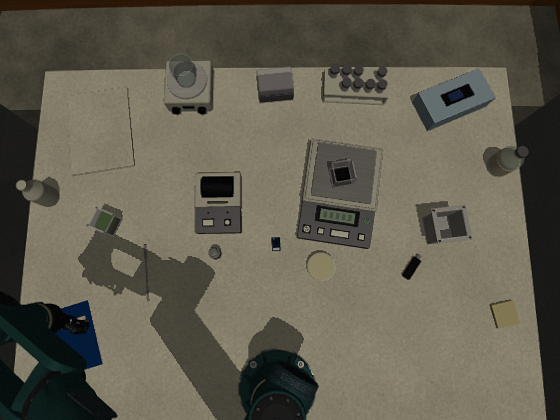

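```bash
cat > f.py <<'E'
from h import *
def ray(c,uv,z):
    K=np.array(c["intrinsics"]);D=np.array(c["D"]);T=np.array(c["cam_to_world"])
    p=cv2.undistortPoints(np.array([[uv]],float),K,D)[0,0]; r=T[:3,:3]@[p[0],p[1],1]; o=T[:3,3]
    return (o+r*(z-o[2])/r[2])
def seeds(n):
    if n=="top": f=lambda x,y:(x/3.478+170,y/3.478+130); L=dict(on=(475,344),menu=(524,350),tare=(590,360),cal=(665,372),prn=(132,321),feed=(199,321))
    else: f=lambda x,y:(x/2.6+200,y/2.6+110); L=dict(on=(173,356),menu=(170,386),tare=(164,427),cal=(157,478),prn=(177,189),feed=(179,218))
    return {k:f(*v) for k,v in L.items()}
if __name__=="__main__":
  out={}
  for n in ("top","side"):
    im=cv2.imread(f"pics/{n}0.png").astype(float).mean(2); c=bot.calibration(n); W=np.load(n+"W.npy")
    for k,(u,v) in seeds(n).items():
        h=11 if k=="tare" else 6
        u0,v0=int(round(u)),int(round(v)); hx,hy=(h,6) if n=="top" else (6,h)
        w=im[v0-hy:v0+hy+1,u0-hx:u0+hx+1]; m=(w>115).astype(np.uint8); nl,lab,st,ce=cv2.connectedComponentsWithStats(m)
        i=max(range(1,nl),key=lambda i:st[i,4]); wt=np.where(lab==i,1.,0)
        yy,xx=np.mgrid[0:w.shape[0],0:w.shape[1]]; uv=(u0-hx+(xx*wt).sum()/wt.sum(), v0-hy+(yy*wt).sum()/wt.sum())
        z=.0595 if k not in("prn","feed") else .062
        p=ray(c,uv,z); out[n,k]=p
        zz=W[v0-hy:v0+hy+1,u0-hx:u0+hx+1][lab==i]; print(n,k,st[i].tolist(),np.round(uv,1),p.round(4),np.nanmedian(zz,0).round(4))
  y=dict(on=.092,menu=.046,tare=-.015,cal=-.085)
  for n in ("top","side"):
    P=np.array([out[n,k][:2] for k in y]);Y=np.array(list(y.values()));
    A=P.mean(0); d=((Y-Y.mean())[:,None]*(P-A)).sum(0)/((Y-Y.mean())**2).sum(); print(n,'scale',np.linalg.norm(d),'yaw',np.degrees(np.arctan2(-d[0],d[1])))
    d/=np.linalg.norm(d)
    for k in y: print(k,(A+d*(y[k]-Y.mean())).round(4),(out[n,k][:2]-A-d*(y[k]-Y.mean())).round(4))
  # panel planes
  for n in ("top","side"):
    W=np.load(n+"W.npy"); print(n,'bench',np.nanmedian(W[260:300,330:380,2]))
E
python3 f.py
```

```text
top on [3, 3, 6, 5, 12] [305.9 227.7] [ 0.4987 -0.0973  0.0595] [ 0.4978 -0.0958  0.0608]
top menu [3, 3, 5, 5, 18] [320.3 230.4] [ 0.4894 -0.1431  0.0595] [ 0.4894 -0.1423  0.061 ]
top tare [2, 2, 17, 8, 86] [339.3 233.3] [ 0.4797 -0.2039  0.0595] [ 0.4802 -0.2042  0.0594]
top cal [4, 4, 5, 5, 20] [361.2 236.7] [ 0.4683 -0.2732  0.0595] [ 0.4675 -0.2731  0.0602]
top prn [1, 4, 10, 5, 50] [207.5 222. ] [0.5188 0.2187 0.062 ] [0.5186 0.2186 0.0625]
top feed [4, 4, 4, 4, 12] [226.8 221.7] [0.5195 0.1567 0.062 ] [0.5183 0.156  0.0641]
side on [0, 0, 13, 2, 21] [266.  241.4] [ 0.4977 -0.078   0.0595] [ 0.5008 -0.0182 -0.0009]
side menu [3, 4, 6, 4, 20] [264.8 257.4] [ 0.4898 -0.1444  0.0595] [ 0.4903 -0.1453  0.0589]
side tare [2, 3, 8, 15, 85] [262.4 273.2] [ 0.4796 -0.2047  0.0595] [ 0.4799 -0.2033  0.0591]
side cal [3, 3, 6, 5, 25] [259.8 292.9] [ 0.4689 -0.2742  0.0595] [ 0.4692 -0.2739  0.0591]
side prn [3, 2, 5, 6, 26] [267.  181.9] [0.519  0.2172 0.062 ] [0.519  0.2187 0.061 ]
side feed [4, 4, 3, 2, 6] [268.  192.5] [0.5186 0.1568 0.062 ] [0.5188 0.1577 0.0598]
top scale 1.0085155160569612 yaw -9.697864918462786
on [ 0.4979 -0.0981] [0.0008 0.0008]
menu [ 0.4902 -0.1434] [-0.0008  0.0003]
tare [ 0.4799 -0.2035] [-0.0002 -0.0003]
cal [ 0.4681 -0.2725] [ 0.0002 -0.0007]
side scale 1.1002494700056111 yaw -8.52174865549384
on [ 0.4962 -0.0937] [0.0015 0.0157]
menu [ 0.4894 -0.1392] [ 0.0005 -0.0051]
tare [ 0.4804 -0.1996] [-0.0008 -0.0051]
cal [ 0.47   -0.2688] [-0.0011 -0.0055]
top bench 0.0005971052327002901
side bench 0.09553734317432905
```

Call:
carry_out(steps=[-0.015, -0.015, 0, 0, -1, -0.04, -0.04, 0, -1, -1, -0.074, -0.075, 0, -2, -1, -0.109, -0.109, 0, -3, -1, -0.144, -0.144, 0, -4, -1, -0.178, -0.179, 0, -5, -1, -0.213, -0.214, 0, -6, -1, -0.248, -0.249, 0, -7, -1, -0.282, -0.284, 0, -8, -1, -0.317, -0.318, 0, -9, -1, -0.352, -0.353, 0, -10, -1, -0.386, -0.388, 0, -11, -1, -0.421, -0.423, 0, -12, -1, -0.456, -0.458, 0.02, -13, -1, -0.48, -0.483, 0.05, -13.4, -1, -0.495, -0.498, 0.085, -13.4, -1, -0.495, -0.498, 0.115, -13.4, -1, -0.495, -0.498, 0.13, -13.4, -1, -0.495, -0.498, 0.14, -13.4, -1, -0.495, -0.498, 0.14, -13.4, -1])

```text
clock: 3.3
tcp_pos: [0.4954, -0.0986, 0.1134]
tcp_rot: [-0.26, -3.131, 0.0]
wrist_force: [-0.4, 0.7, 0.3]
gripper_width: 0.0001
grasp_force: 0.0
```

```bash
python3 - <<'E'
from h import *
im,d,c=grab("side"); W=cloud(d,c)
a=im[200:310,215:345,::-1]; cv2.imwrite("pics/c.png",cv2.resize(a,(709,600),interpolation=cv2.INTER_CUBIC))
# points near tool axis
m=(abs(W[...,0]-.495)<.05)&(abs(W[...,1]+.0986)<.05)&(W[...,2]>.07)
for z in np.arange(.07,.17,.008):
    q=W[m&(W[...,2]>=z)&(W[...,2]<z+.008)]
    if len(q): print(round(z,3),len(q),q.min(0).round(3),q.max(0).round(3))
print(bot.read_state()["wrist_force"])
E
```

```text
0.086 6 [ 0.484 -0.105  0.087] [ 0.502 -0.1    0.093]
0.094 9 [ 0.484 -0.11   0.095] [ 0.505 -0.097  0.101]
0.102 15 [ 0.484 -0.114  0.102] [ 0.505 -0.104  0.11 ]
0.11 13 [ 0.484 -0.114  0.111] [ 0.505 -0.101  0.117]
0.118 4 [ 0.489 -0.115  0.119] [ 0.498 -0.112  0.123]
0.126 1 [ 0.507 -0.106  0.133] [ 0.507 -0.106  0.133]
0.134 6 [ 0.48  -0.13   0.139] [ 0.507 -0.108  0.142]
0.142 8 [ 0.491 -0.138  0.142] [ 0.504 -0.114  0.149]
0.15 9 [ 0.477 -0.14   0.153] [ 0.507 -0.11   0.158]
0.158 26 [ 0.478 -0.148  0.158] [ 0.514 -0.087  0.166]
0.166 9 [ 0.478 -0.148  0.167] [ 0.509 -0.109  0.174]
[ 0.60409077  0.09144523 -0.13229347]
```

View pics/c.png

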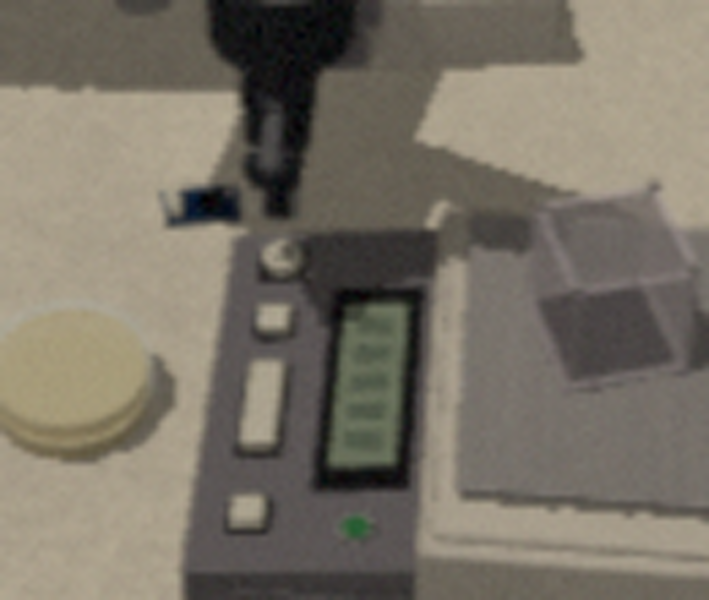

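Call:
carry_out(steps=[0, 0, 0.01, 0, -1, 0, 0, 0.02, 0, -1, 0, 0, 0.025, 0, -1, 0, 0, 0.027, 0, -1, 0, 0, 0.029, 0, -1, 0, 0, 0.03, 0, -1, 0, 0, 0.031, 0, -1, 0, 0, 0.032, 0, -1, 0, 0, 0.033, 0, -1, 0, 0, 0.033, 0, -1, 0, 0, 0.033, 0, -1])

```text
clock: 4.72
tcp_pos: [0.496, -0.0989, 0.0805]
tcp_rot: [0.26, 3.13, -0.0]
wrist_force: [0.1, 0.3, 3.6]
gripper_width: -0.0002
grasp_force: 1.4
```

```bash
cat > r.py <<'E'
from h import *
f=[];z=[]
for i in range(8):
    bot.read_camera("top"); s=bot.read_state(); f.append(s["wrist_force"]); z.append(s["tcp_pos"])
print(np.mean(f,0).round(2),np.std(f,0).round(2),np.mean(z,0).round(4),s["clock"])
E
python3 r.py
```

```text
[0.98 0.25 3.11] [0.36 0.45 0.57] [ 0.496  -0.0989  0.0805] 5.125
```

Call:
carry_out(steps=[0, 0, 0.001, 0, -1, 0, 0, 0.002, 0, -1, 0, 0, 0.0024, 0, -1, 0, 0, 0.0024, 0, -1, 0, 0, 0.0024, 0, -1])

```text
clock: 5.75
tcp_pos: [0.4963, -0.0989, 0.0781]
tcp_rot: [0.26, 3.13, -0.001]
wrist_force: [2.6, -0.3, 4.7]
gripper_width: 0.0002
grasp_force: 2.6
```

```bash
python3 r.py
```

```text
[ 1.95 -0.05  5.65] [0.62 0.36 0.59] [ 0.4963 -0.0989  0.0782] 6.15
```

Call:
carry_out(steps=[0, 0, -0.003, 0, -1, 0, 0, -0.01, 0, -1, 0, 0, -0.03, 0, -1, 0, -0.01, -0.03, 0, -1, 0, -0.04, -0.03, 0, -1, 0, -0.07, -0.03, 0, -1, 0, -0.1, -0.03, 0, -1, 0, -0.1065, -0.03, 0, -1, 0, -0.1065, -0.03, 0, -1, 0, -0.1065, -0.02, 0, -1, 0, -0.1065, -0.01, 0, -1, 0, -0.1065, -0.008, 0, -1, 0, -0.1065, -0.006, 0, -1, 0, -0.1065, -0.004, 0, -1, 0, -0.1065, -0.003, 0, -1, 0, -0.1065, -0.002, 0, -1, 0, -0.1065, -0.001, 0, -1, 0, -0.1065, -0.001, 0, -1, 0, -0.1065, -0.001, 0, -1])

```text
clock: 8.52
tcp_pos: [0.4786, -0.2039, 0.0792]
tcp_rot: [0.26, 3.13, -0.0]
wrist_force: [2.2, 2.3, 4.4]
gripper_width: -0.0001
grasp_force: 2.1
```

```bash
python3 r.py
```

```text
[2.28 1.89 4.64] [0.65 0.52 0.44] [ 0.4784 -0.2039  0.0791] 8.925
```

Call:
carry_out(steps=[0, 0, 0.001, 0, -1, 0, 0, 0.0012, 0, -1, 0, 0, 0.0012, 0, -1, 0, 0, 0.0012, 0, -1])

```text
clock: 9.43
tcp_pos: [0.4785, -0.204, 0.0779]
tcp_rot: [0.26, 3.13, -0.001]
wrist_force: [2.7, 2.4, 6.2]
gripper_width: -0.0005
grasp_force: 2.7
```

```bash
python3 r.py
```

```text
[3.02 2.27 5.77] [0.7  0.42 0.48] [ 0.4785 -0.204   0.0779] 9.825
```

Call:
carry_out(steps=[0, 0, -0.003, 0, -1, 0, 0, -0.01, 0, -1, 0, 0, -0.03, 0, -1, 0, 0.01, -0.06, 0, -1, 0.004, 0.04, -0.06, -1, -1, 0.007, 0.08, -0.06, -2, -1, 0.01, 0.125, -0.06, -3, -1, 0.013, 0.17, -0.06, -4, -1, 0.016, 0.215, -0.06, -5, -1, 0.019, 0.26, -0.06, -6, -1, 0.022, 0.305, -0.06, -7, -1, 0.025, 0.35, -0.06, -8, -1, 0.028, 0.39, -0.06, -9, -1, 0.03, 0.415, -0.05, -9.5, -1, 0.031, 0.4224, -0.035, -9.5, -1, 0.031, 0.4224, -0.025, -9.5, -1, 0.031, 0.4224, -0.02, -9.5, -1, 0.031, 0.4224, -0.02, -9.5, -1])

```text
clock: 12.08
tcp_pos: [0.5169, 0.2168, 0.0972]
tcp_rot: [-0.002, -3.14, 0.001]
wrist_force: [-0.1, -0.1, -0.1]
gripper_width: -0.0001
grasp_force: 0.0
```

```bash
python3 r.py; python3 - <<'E'
from h import *
im,d,c=grab("side"); W=cloud(d,c)
cv2.imwrite("pics/e.png",cv2.resize(im[140:310,235:345,::-1],(388,600),interpolation=cv2.INTER_CUBIC))
E
```

```text
[0.34 0.15 0.19] [0.49 0.46 0.48] [0.5175 0.2176 0.098 ] 12.475
```

View pics/e.png

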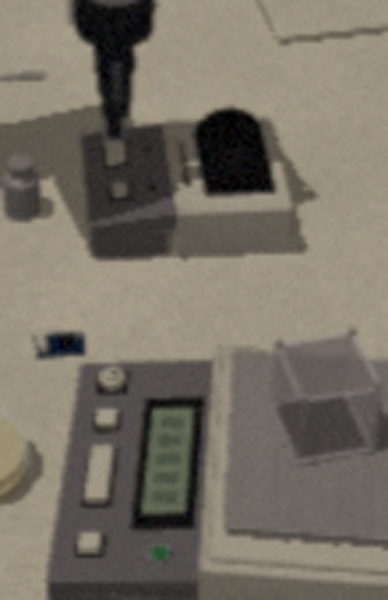

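Closed tips at (115,132) stand over the print key (116,152); all keys are up and the box has not moved.

Call:
carry_out(steps=[0, 0, 0.006, 0, -1, 0, 0, 0.009, 0, -1, 0, 0, 0.011, 0, -1, 0, 0, 0.013, 0, -1, 0, 0, 0.014, 0, -1, 0, 0, 0.015, 0, -1, 0, 0, 0.016, 0, -1, 0, 0, 0.0165, 0, -1, 0, 0, 0.0165, 0, -1, 0, 0, 0.0165, 0, -1])

```text
clock: 13.78
tcp_pos: [0.5176, 0.218, 0.0814]
tcp_rot: [0.0, 3.141, -0.0]
wrist_force: [-0.2, -1.1, 5.3]
gripper_width: 0.0002
grasp_force: 2.1
```

```bash
python3 r.py
```

```text
[ 0.89 -0.64  4.64] [0.16 0.7  0.32] [0.5176 0.218  0.0813] 14.175
```

Call:
carry_out(steps=[0, 0, 0.0008, 0, -1, 0, 0, 0.0011, 0, -1, 0, 0, 0.0011, 0, -1, 0, 0, 0.0011, 0, -1])

```text
clock: 14.68
tcp_pos: [0.5177, 0.218, 0.0803]
tcp_rot: [0.0, 3.141, 0.0]
wrist_force: [0.9, -1.4, 5.7]
gripper_width: 0.0001
grasp_force: 2.7
```

```bash
python3 r.py
```

```text
[ 1.58 -1.02  5.65] [0.6  0.29 0.5 ] [0.5177 0.218  0.0803] 15.075
```

Call:
carry_out(steps=[0, 0, -0.003, 0, -1, 0, 0, -0.01, 0, -1, 0, 0, -0.03, 0, -1, 0, 0, -0.06, 0, -1, 0, 0, -0.1, 0, -1, 0, 0, -0.12, 0, -1, 0, 0, -0.12, 0, -1, 0, 0, -0.12, 0, -1])

```text
clock: 16.08
tcp_pos: [0.5161, 0.2177, 0.199]
tcp_rot: [-0.0, -3.139, 0.001]
wrist_force: [-0.4, -0.3, -0.5]
gripper_width: -0.0001
grasp_force: 0.0
```

```bash
python3 - <<'E'
from h import *
im,d,c=grab("side"); W=cloud(d,c); W0=np.load("sideW.npy")
cv2.imwrite("pics/g.png",cv2.resize(im[140:340,200:400,::-1],(600,600),interpolation=cv2.INTER_CUBIC))
for k,(u,v) in dict(tare=(262,273),menu=(265,257),cal=(260,293),prn=(267,182),on=(266,247)).items():
    print(k,np.nanmedian(W0[v-1:v+2,u-1:u+2,2]).round(4),np.nanmedian(W[v-1:v+2,u-1:u+2,2]).round(4))
print(bot.read_state()["wrist_force"])
E
```

```text
tare 0.0592 0.0588
menu 0.0589 0.0582
cal 0.0589 0.0595
prn 0.0612 0.0615
on 0.0597 0.0593
[-0.00942989 -0.81279502  0.08565021]
```

View pics/g.png

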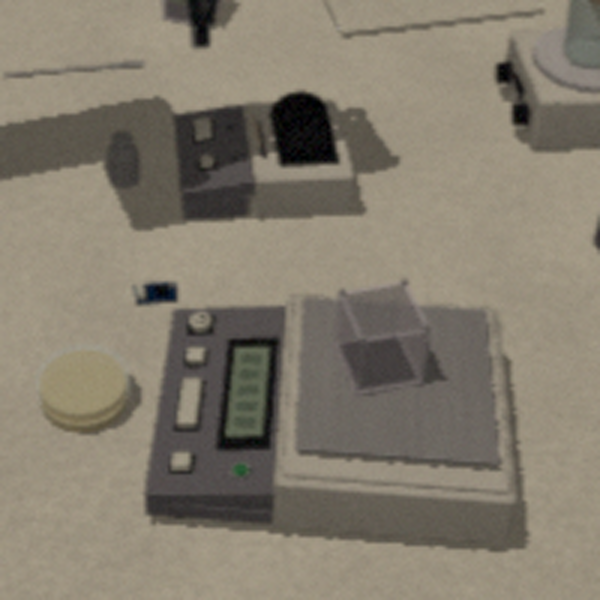

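The keys are all back up (on at (201,320), tare at (188,402), print at (203,128)), the box is in place, and the arm is clear. I'll hand the job in.

```bash
python3 -c "
from workcell import bot
print(bot.finish_job())"
```

```text
the job is handed in; nothing more can be done
None
```

I pressed the on, tare and print keys in that order, each with about 5.5 N; all have sprung back, the box looks unmoved, no other key was pressed, and I handed the job in at about 16 s (no verdict was returned).

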